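# Slide the torch into its charging corner

### The job

With the fingertips, push the grey torch along the shelf into its charging corner, until its long side lies flat against the wooden batten and its black tail end touches the white charging block. Only slide it: do not pick it up or tip it, and leave everything else on the shelf where it is.

Things in the scene. Friction and masses are not known exactly. Their poses are not given: they have to be found in the camera images.
- dock: charging corner, fixed to the shelf. Origin: inner corner where batten and block meet, at shelf height. The pale wooden batten runs along its y, from -290 to +50 mm, 14 mm thick (x 0 to +14), 30 mm high; its stop face at x = 0 looks to -x. The torch starts on the -x side of the batten and the -y side of the block, turned up to 0.5 rad
- dock_block (a point): on the corner's frame: middle of the charging block's stop face (35 mm to -x of the corner, 22 mm up), which looks to -y. The white block with green lamp and brass contact is 70 mm (x) by 50 mm (y), 44 mm high. Once in place the torch's centre is at x = -18, y = -75 mm of the charging corner's frame, its axes parallel to that frame's
- torch_center (a point): centre of the torch, half-way up (17 mm above the shelf). The torch is loose, a flat-sided grey box shape 36 mm (x) by 150 mm (y, lengthwise) by 34 mm high, about 0.25 kg, with a small red toggle on top up to 44 mm. Its tail points to its +y, its lens to its -y
- torch_tail (a point): centre of the torch's tail end face (black band), 75 mm from its centre towards +y, 17 mm above the shelf
- torch_lens (a point): centre of the torch's lens end face (round glass), 75 mm from its centre towards -y, 17 mm above the shelf
- saucer: bystander: white saucer of coins, 120 mm across, 17 mm high, origin at the centre of its underside; stands beyond the block (+y of it)
- tin: bystander: red round tin of shoe polish, 74 mm across, 26 mm high, origin at the centre of its underside; stands in front of the block
- carabiner: bystander: steel carabiner lying flat, 86 by 50 mm, 10 mm high, origin under its middle; lies behind the batten
- magnifier: bystander: folding magnifier lying flat, lens ring 60 mm across at the origin, red handle out to +x 92 mm, 10 mm high; lies behind the batten
- keys: bystander: key with blue fob lying flat, 120 mm long in x, 7 mm high, origin at the ring in the middle
- organiser: bystander: white plastic battery organiser with two blue drawers facing its -x, 150 (x) by 170 (y) by 110 mm high, fixed, origin at the centre of its underside; stands to the robot's right
- organiser_drawer0_handle (a point): bystander: knob of the organiser's upper drawer, which stands part open
There are look-alikes about, which are no part of the job. Leave any green or purple look-alike of the part that bears torch_center alone.

How it is judged:
By the outcome, as a careful person would: the job done as asked, in the order asked, and still so for the second after the job is handed in, with the robot touching nothing.
It also fails if it takes over 45 s, if anything falls off the work surface, if the arm or the gripper's body presses on something with over 40 N, if the wrist force passes 120 N, or if a joint passes its speed limit or range.

### The arm

A 7-joint arm with a two-finger parallel gripper is mounted at the origin on the work surface. World frame = base frame: x ahead of the robot, y to its left, z up, the work surface at z = 0. Lengths are in m, angles in rad, forces in N, time in s.
With the tool pointing down it reaches from about 0.4 to 0.85 m from the base axis. Payload 10.4 kg.
Tool frame: the origin (TCP) lies on the centre line of the jaws, within the pads' length; the fingertips stand 11 mm ahead of it and the grasp point (between the pads) lies 8 mm behind it; z points along the fingers, x is the direction in which the jaws open and shut, and the axes are right-handed (so a half turn about z gives the same grasp; the last joint's range is limited). The gripper opens to 85 mm and grips with 20 to 120 N. Pads are 22 mm wide; open, the fingers measure 114 mm over their backs; the gripper's body (76 mm by 85 mm) begins 54 mm behind the grasp point. The pads swing forward as they close: fully open they stand 13 mm farther back than shut.
Start: joints at [-1.347, 0.332, -0.065, 1.46, 0.022, 1.35, -0.088], TCP at [0.153, 0.606, 0.242] pointing down, gripper open.
Joint ranges: [-2.6, 2.6], [-0.5, 2.12], [-1.47, 1.34], [0.16, 2.42], [-1.27, 4.41], [0.06, 2.06], [-2.6, 2.6]. Speed limits (rad/s): [2.22, 2.22, 2.79, 2.79, 3.14, 3.14, 3.14].

### API

Orientations are given as a unit quaternion [x, y, z, w].
In Python, from workcell import get_obs, camera, hand_in, boxes_of, silhouettes, pinpoint gives the robot as it stands.
- The arm moves only by the shell command python3 -m creep 'ROWS' [FORCE]. ROWS is JSON, one flat list of numbers, 7 for each row, row after row: the shift along the tool's x, y, z in cm, then the turn, a rotation vector about the tool's x, y, z in degrees, then the finger opening in cm, from 0 to 8.54. A call has 1 to 20 rows; each row is the pose to reach, as a shift and turn from the pose commanded when the call began, along the tool's axes at that moment; what a row does not reach only later rows make up. A row lasts 1/12 s, in which the tool goes at most 41.7 mm and 7.16 degrees, less where a joint would pass 70% of its speed; a pose out of reach is approached as far as the arm can. A call with a gripper value outside its range is refused whole. The fingers move at their own pace and stop on an object; FORCE is the grip in N (left out, the last holds). Time passes only in rows, so rows that repeat a pose let the fingers close. It gives the time, the measured TCP pose, the force and the opening at its end, in the units of the state.
- get_obs(): the state, without advancing time (a new reading comes with each control period).
- camera(name): name is "side" or "top"; returns a dict with "pixels" (480x640x3 uint8, red, green, blue), "range_z" (480x640 float32, m along the optical axis (not along the pixel's ray), 0 where there is no reading), "intrinsics" (3x3 intrinsics, pixels), "T" (4x4, takes a point from camera to world coordinates). Camera axes: x right, y down, z forward; pixel columns grow to the right and rows downward; lengths in m; the calibration is good to about 2 mm. A picture is of the moment at which its call begins.
- hand_in(): hands the job in, once; it reports no verdict.
Trained networks look in a picture, given as the dict that the camera call returned (one of the last four; its "shot" number tells which), for a name from the list of things; names that differ only in an ending like _2 or _b are one class to them, and where a whole thing is asked for, a point or a joint stands for the part that bears it (a point fixed in the world has none). Each returns a list of dicts, best first, with "conf" (0 to 1); they miss things now and then, are a little off and sometimes report something else, mostly with a low value. They report only what shows in the picture. A call takes as long as a camera call. They do not tell look-alikes from the thing itself.
- boxes_of(picture, query): "at" ([x, y, z] in m, in world coordinates, good to about 4 mm: the middle of the surface that is visible of it).
- silhouettes(picture, query): "pixels" (480x640 bool, what is visible of it).
- pinpoint(picture, query): "at" ([x, y, z] in m, in world coordinates, good to about 4 mm: a listed point, or the origin of a listed thing).
The state is a dict: "clock": time; "joint_pos": joint angles; "joint_velocities": joint speeds; "tau": joint torques, N m; "position": TCP position; "ee_rot": TCP orientation; "ft_force": force on the tool from outside, world axes, zero at the start; "torque": the same for the moment, N m; "grip_width": opening from 0.0 (shut) to 1.0 (fully open).
Only numpy, scipy, OpenCV 4.12 (cv2) and the standard library are available. Lean on these libraries where they do the work, as an engineer would, in place of code of your own. Each camera call takes 0.05 s, during which the arm holds its last target. There are 200 camera calls.

## Working session

There is one attempt and no reset: what is moved stays moved. The work goes in short steps, Python scripts to look and compute and a shell command to move; the robot and the scene stay as the last step left them, time stands still between calls to the robot, and variables do not carry over. Pictures are saved under pics/ and viewed, on a budget of 10 in all, crops included, one or two more only if the job needs it, and the job is handed in when it is done.

```bash
mkdir -p pics; python3 - <<'E'
from workcell import *
import cv2,numpy as np
for n in("top","side"):
    p=camera(n); cv2.imwrite(f"pics/{n}0.png",p["pixels"][:,:,::-1])
    K=np.array(p["intrinsics"]);T=np.array(p["T"])
    print(n,T[:3,3].round(3))
    for q in("dock","dock_block","torch_center","torch_tail","torch_lens","tin","saucer","keys","organiser"):
        o=[]
        for r in pinpoint(p,q)[:4]:
            a=np.array(r["at"]);c=T[:3,:3].T@(a-T[:3,3]);u=K@c/c[2]
            o.append((a.round(4).tolist(),u[:2].astype(int).tolist(),round(r["conf"],2)))
        print(q,o)
s=get_obs();print(s)
E
```

```text
top [ 0.438 -0.102  1.65 ]
dock [([0.6374, 0.1975, 0.0013], [214, 216], 0.6)]
dock_block [([0.5993, 0.1999, 0.0218], [212, 229], 0.86)]
torch_center [([0.5256, 0.0564, 0.0166], [264, 255], 0.89), ([0.3417, -0.0605, 0.0149], [307, 322], 0.88), ([0.3215, 0.1251, 0.0161], [239, 330], 0.87), ([0.5849, 0.3389, -0.0016], [164, 236], 0.67)]
torch_tail [([0.3963, -0.1096, 0.0189], [324, 302], 0.95), ([0.4452, -0.182, 0.0188], [350, 284], 0.62), ([0.5509, 0.1295, 0.0196], [237, 246], 0.61), ([0.2448, 0.1239, 0.0182], [239, 358], 0.57)]
torch_lens [([0.5855, -0.1251, 0.0138], [329, 233], 0.85), ([0.2772, -0.017, 0.0145], [291, 346], 0.73), ([0.5038, -0.0137, 0.0154], [289, 263], 0.69), ([0.3944, 0.1294, 0.0148], [238, 303], 0.58)]
tin [([0.495, 0.2446, 0.0003], [197, 267], 0.56)]
saucer [([0.5836, 0.3409, 0.0], [163, 236], 0.87)]
keys [([0.3716, 0.282, -0.0015], [184, 312], 0.59)]
organiser [([0.5634, -0.5375, 0.0019], [477, 241], 0.81)]
side [0.469 0.848 1.063]
dock [([0.6377, 0.1983, 0.0], [263, 384], 0.75)]
dock_block [([0.6001, 0.1979, 0.0164], [280, 381], 0.94), ([0.3661, 0.2794, -0.0003]
[... 1015 characters left out ...]

{'clock': 1.0, 'joint_pos': array([-1.34659521,  0.33216795, -0.06470018,  1.46008024,  0.0216181 ,
        1.349891  , -0.08847236]), 'joint_velocities': array([ 0.00027506,  0.00069702, -0.00018417,  0.00148988, -0.00015442,
       -0.00061028,  0.00150906]), 'tau': array([ 1.02973084e-05, -6.25231576e+01,  4.89425648e-02, -3.91833901e+01,
        1.63093448e-02,  1.44090940e-03, -2.22401532e-06]), 'position': array([0.15268486, 0.60609663, 0.242367  ]), 'ee_rot': array([ 7.88755256e-01,  6.14707362e-01,  5.71181774e-05, -4.76160560e-05]), 'ft_force': array([ 0.81928739,  0.27307087, -0.96037339]), 'torque': array([-0.02706053,  0.00035688,  0.01291407]), 'grip_width': 0.9998949815033675}
```

View pics/top0.png

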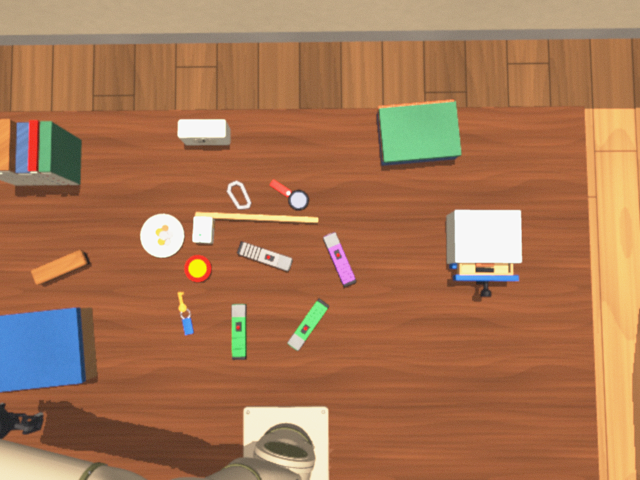

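View pics/side0.png

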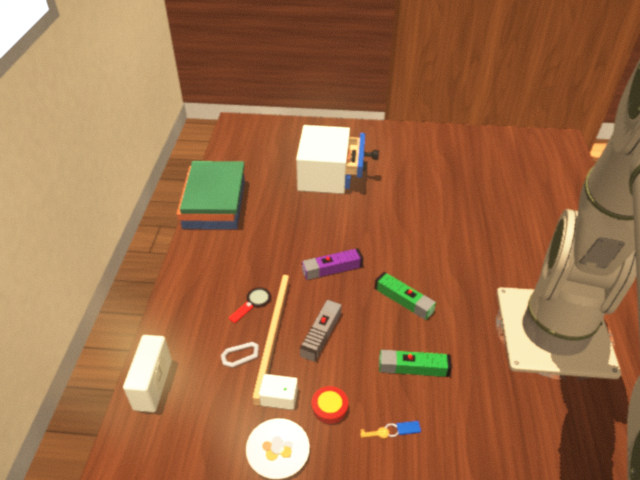

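Candidates for the torch in the top picture: grey (264,255), purple (340,260), green (307,324) and green (239,331). Only the grey one matches the description, and its ribbed tail faces the block. I'll confirm with a crop and fit the poses.

```bash
cat > h.py <<'E'
from workcell import *
import cv2,numpy as np
def cloud(p):
    K=np.array(p["intrinsics"]);T=np.array(p["T"]);z=p["range_z"]
    v,u=np.mgrid[:480,:640]
    c=np.stack([(u-K[0,2])/K[0,0]*z,(v-K[1,2])/K[1,1]*z,z],-1)
    return c@T[:3,:3].T+T[:3,3]
def rect(pts):
    r=cv2.minAreaRect((pts[:,:2]*1000).astype(np.float32)); b=cv2.boxPoints(r)
    e=[b[1]-b[0],b[2]-b[1]]; e=max(e,key=np.linalg.norm); e=e*np.sign(e[1])
    return np.array(r[0]).round(1),np.round(sorted(r[1]),1),np.degrees(np.arctan2(-e[0],e[1])).round(2)
def measure(name):
    p=camera(name);W=cloud(p)
    out={}
    for q,lo,hi,near in(("torch_center",.028,.037,(.55,.08)),("dock",.024,.036,None)):
        ms=silhouettes(p,q)
        for m in ms:
            P=W[m["pixels"]&(W[...,2]>lo)&(W[...,2]<hi)]
            if len(P)<20: continue
            col=p["pixels"][m["pixels"]].mean(0)
            if near and (np.ptp(col)>45): continue
            print(name,q,round(m["conf"],2),len(P),col.astype(int),*rect(P)); 
    return p,W
E
python3 - <<'E'
from h import *
for n in("top","side"):
    p,W=measure(n)
    im=p["pixels"][:,:,::-1]
    if n=="top": cr=im[190:290,180:340]
    else: cr=im[270:420,230:390]
    cv2.imwrite(f"pics/{n}1.png",cv2.resize(cr,None,fx=4,fy=4,interpolation=cv2.INTER_CUBIC))
    # batten: pale wood by region & height
    R=(W[...,0]>.58)&(W[...,0]<.68)&(W[...,1]>-.11)&(W[...,1]<.17)&(W[...,2]>.024)&(W[...,2]<.036)
    print("batten",R.sum(),rect(W[R])); 
    P=W[R];y=P[:,1]
    for a in np.arange(-.08,.16,.04):
        s=P[(y>a)&(y<a+.04)]; print(round(a+.02,2),s[:,0].min().round(4),s[:,0].max().round(4))
    R=(W[...,0]>.5)&(W[...,0]<.64)&(W[...,1]>.15)&(W[...,1]<.27)&(W[...,2]>.038)&(W[...,2]<.05)
    print("block",R.sum(),rect(W[R]))
E
```

```text
top dock 0.89 584 [232 219 176] [598.6  81.5] [ 84.4 340.4] -2.99
batten 435 (array([631.2,  39.7]), array([ 14.8, 260.4]), np.float32(-2.99))
-0.06 0.618 0.6321
-0.02 0.6206 0.6354
0.02 0.6234 0.6385
0.06 0.6244 0.6386
0.1 0.6266 0.6418
0.14 0.6299 0.6423
block 416 (array([599.6, 212. ]), array([72.1, 76. ]), np.float32(-0.55))
side torch_center 0.46 121 [218 207 185] [ 563.2 -450.7] [ 13.1 146. ] -89.78
side dock 0.63 912 [232 210 164] [601.3  82.8] [ 84.  342.3] -2.3
batten 586 (array([632. ,  38.3]), array([ 15.4, 263. ]), np.float32(-3.09))
-0.06 0.6187 0.6347
-0.02 0.6209 0.6358
0.02 0.6243 0.6387
0.06 0.6244 0.6404
0.1 0.6276 0.6432
0.14 0.6297 0.6452
block 775 (array([600.1, 227.1]), array([54.1, 70.1]), np.float32(86.76))
```

View pics/side1.png

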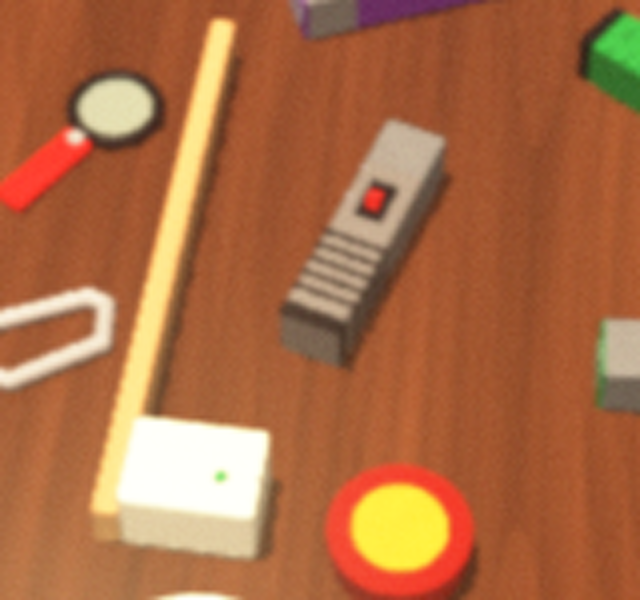

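The crop shows the grey torch with its red toggle at (375,198) and its dark ribbed tail at (318,330) facing the white block. It is the right one. Plan: with the fingers open and the jaw line parallel to the batten, push with both fingertips toward the batten. Then close the fingers and push on the lens end.

```bash
python3 -m creep '[-45.4,43.2,0,0,0,-11.1,8.5, -45.4,43.2,0,0,0,-11.1,8.5, -45.4,43.2,0,0,0,-11.1,8.5, -45.4,43.2,0,0,0,-11.1,8.5, -45.4,43.2,0,0,0,-11.1,8.5, -45.4,43.2,0,0,0,-11.1,8.5, -45.4,43.2,0,0,0,-11.1,8.5, -45.4,43.2,0,0,0,-11.1,8.5, -45.4,43.2,0,0,0,-11.1,8.5, -45.4,43.2,0,0,0,-11.1,8.5, -45.4,43.2,0,0,0,-11.1,8.5, -45.4,43.2,0,0,0,-11.1,8.5, -45.4,43.2,0,0,0,-11.1,8.5, -45.4,43.2,0,0,0,-11.1,8.5, -45.4,43.2,0,0,0,-11.1,8.5, -45.4,43.2,0,0,0,-11.1,8.5, -45.4,43.2,10,0,0,-11.1,8.5, -45.4,43.2,10,0,0,-11.1,8.5, -45.4,43.2,10,0,0,-11.1,8.5, -45.4,43.2,10,0,0,-11.1,8.5]'
cat >> h.py <<'E'
C=np.array([633.5,199.]);A=np.radians(-3.05)
R2=np.array([[np.cos(A),-np.sin(A)],[np.sin(A),np.cos(A)]])
def dockf(xy): return ((np.asarray(xy)-C)@R2).round(1)
def torch(n,W,lo=(.47,-.07),hi=(.64,.205)):
    x,y,z=W[...,0],W[...,1],W[...,2]
    m=(x>lo[0])&(x<hi[0])&(y>lo[1])&(y<hi[1])&(z>.028)&(z<.037)
    D=(W[...,:2]*1000-C)@R2
    m&=(D[...,0]<-1.5)&(D[...,1]<-0.5)&((W[...,2]>.031))
    P=W[m]
    r=rect(P); print(n,"torch top",len(P),*r,"dock frame",dockf(r[0]),"rel deg",round(float(r[2])+3.05,2))
    d=D[m]; print("  dock extents x",np.percentile(d[:,0],[1,99]).round(1),"y",np.percentile(d[:,1],[1,99]).round(1))
def tcp():
    s=get_obs();print("t",round(s["clock"],2),"tcp",s["position"].round(4),"dock",dockf(s["position"][:2]*1000),"F",s["ft_force"].round(1),"w",round(s["grip_width"],2))
    from scipy.spatial.transform import Rotation as Ro
    M=Ro.from_quat(s["ee_rot"]).as_matrix();print("toolx deg",np.degrees(np.arctan2(M[1,0],M[0,0])).round(2),"toolz",M[:,2].round(4))
E
python3 - <<'E'
from h import *
tcp()
for n in("top","side"):
    p=camera(n);torch(n,cloud(p))
cv2.imwrite("pics/s2.png",p["pixels"][:,:,::-1])
E
```

```text
clock: 2.97
position: [0.4582, 0.0596, 0.1387]
ee_rot: [0.726, 0.688, -0.003, -0.001]
ft_force: [-0.8, 1.0, -0.4]
grip_width: 0.99
t 2.97 tcp [0.4582 0.0596 0.1387] dock [-167.7 -148.5] F [-0.8  1.  -0.4] w 0.99
toolx deg 86.95 toolz [-0.006  -0.0024 -1.    ]
top torch top 316 [537.9  92.3] [ 36.3 227. ] -18.92 dock frame [ -89.8 -111.6] rel deg -15.87
  dock extents x [-132.1  -65.7] y [-221.   -76.3]
side torch top 741 [527.1  56.9] [ 37.9 151.8] -18.93 dock frame [ -98.7 -147.6] rel deg -15.88
  dock extents x [-131.8  -65.6] y [-218.8  -73.6]
```

```bash
python3 -m creep '[0,0,4,0,0,0,8.5, 0,0,8,0,0,0,8.5, 0,0,11,0,0,0,8.5, 0,0,12.3,0,0,0,8.5, 0,0,12.6,0,0,0,8.5, 0,0,12.6,0,0,0,8.5]'
python3 - <<'E'
from h import *
tcp()
p=camera("side")
cv2.imwrite("pics/s3.png",cv2.resize(p["pixels"][230:430,240:480,::-1],None,fx=3,fy=3,interpolation=cv2.INTER_CUBIC))
E
```

```text
clock: 3.57
position: [0.4617, 0.0607, 0.0173]
ee_rot: [0.726, 0.688, 0.001, 0.0]
ft_force: [-0.6, 0.3, 0.6]
grip_width: 0.997
t 3.57 tcp [0.4617 0.0607 0.0173] dock [-164.2 -147.2] F [-0.6  0.3  0.6] w 1.0
toolx deg 86.97 toolz [ 1.1e-03  4.0e-04 -1.0e+00]
```

View pics/s3.png

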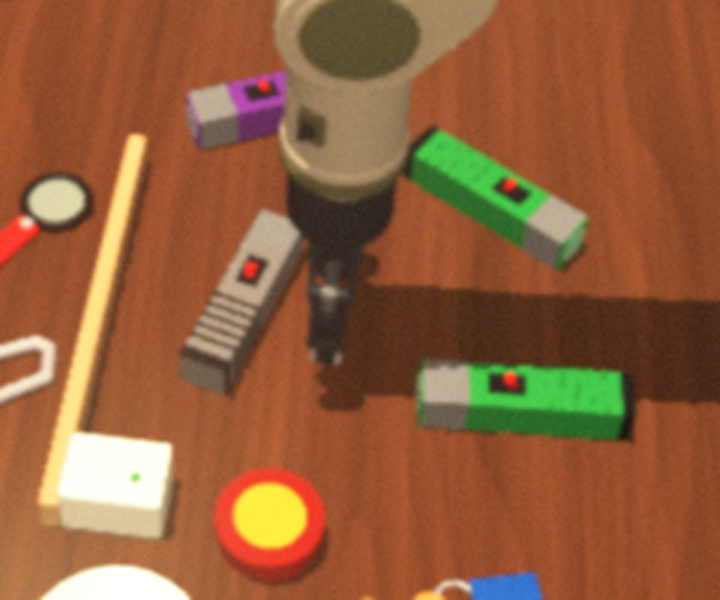

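The fingers stand clear on the robot side of the grey torch, with the front fingertip at crop (325,355). I'll check the tip height by depth.

```bash
python3 - <<'E'
from h import *
p=camera("side");W=cloud(p)
m=(abs(W[...,0]-.461)<.02)&(abs(W[...,1]-.06)<.075)&(W[...,2]>.004)&(W[...,2]<.06)
P=W[m];print(len(P),np.percentile(P[:,2],[0,1,3,5,10]).round(4));
i=np.argsort(P[:,2])[:12];print(P[i].round(3));print(np.percentile(P[:,0],[2,98]),np.percentile(P[:,1],[2,98]))
E
```

```text
49 [0.0041 0.0041 0.0041 0.0041 0.0043]
[[0.454 0.123 0.004]
 [0.449 0.094 0.004]
 [0.453 0.097 0.004]
 [0.451 0.086 0.004]
 [0.445 0.125 0.004]
 [0.447 0.086 0.004]
 [0.48  0.058 0.004]
 [0.442 0.05  0.005]
 [0.451 0.092 0.006]
 [0.455 0.109 0.022]
 [0.473 0.109 0.023]
 [0.453 0.109 0.024]]
[0.44514583 0.47358589] [0.05813474 0.12336864]
```

Open tips are about 19 mm up, so I'll lower 9 mm and push toward the batten.

```bash
python3 -m creep '[0,0,0.9,0,0,0,8.5, 0,1,0.9,0,0,0,8.5, 0,2,0.9,0,0,0,8.5, 0,2.7,0.9,0,0,0,8.5, 0,3.4,0.9,0,0,0,8.5, 0,4.1,0.9,0,0,0,8.5, 0,4.8,0.9,0,0,0,8.5, 0,5.5,0.9,0,0,0,8.5, 0,6.2,0.9,0,0,0,8.5, 0,6.9,0.9,0,0,0,8.5, 0,7.6,0.9,0,0,0,8.5, 0,8.3,0.9,0,0,0,8.5, 0,9,0.9,0,0,0,8.5, 0,9,0.9,0,0,0,8.5]'
python3 - <<'E'
from h import *
tcp()
for n in("top","side"):
    p=camera(n);torch(n,cloud(p))
cv2.imwrite("pics/s4.png",cv2.resize(p["pixels"][230:430,220:460,::-1],None,fx=3,fy=3,interpolation=cv2.INTER_CUBIC))
E
```

```text
clock: 4.83
position: [0.5522, 0.0555, 0.0075]
ee_rot: [0.726, 0.688, 0.001, 0.001]
ft_force: [0.3, -0.2, -0.2]
grip_width: 0.996
t 4.83 tcp [0.5522 0.0555 0.0075] dock [ -73.5 -147.6] F [ 0.3 -0.2 -0.2] w 1.0
toolx deg 86.96 toolz [ 1.6e-03 -1.0e-04 -1.0e+00]
top torch top 99 [590.4  92.1] [ 52.5 217. ] -2.82 dock frame [ -37.4 -109. ] rel deg 0.23
  dock extents x [-60.9 -14.2] y [-217.4   -0.5]
side torch top 473 [570.3  67.9] [ 58.3 139.4] -2.93 dock frame [ -56.1 -134.3] rel deg 0.12
  dock extents x [-63.4 -27.4] y [-193.4  -66.5]
```

View pics/s4.png

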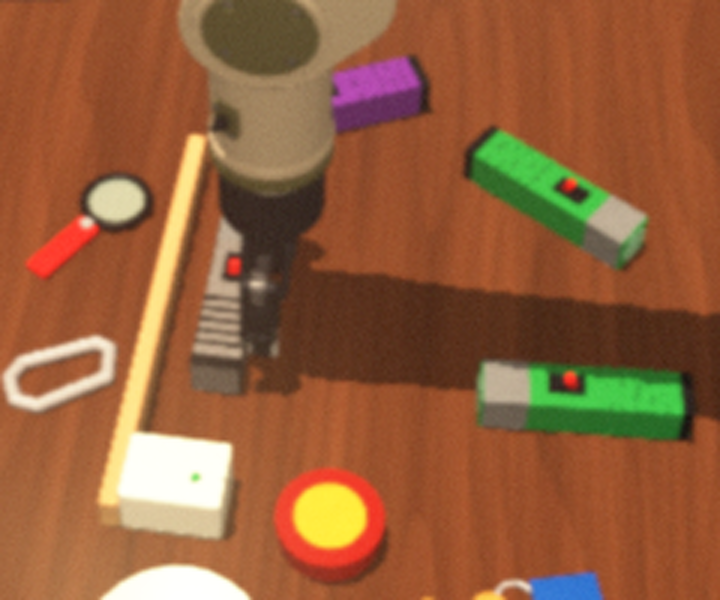

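The torch is now parallel to the batten, standing upright with its tail at crop (218,370). I'll push the remaining ~27 mm.

```bash
python3 -m creep '[0,0.6,0,0,0,0,8.5, 0,1.2,0,0,0,0,8.5, 0,1.8,0,0,0,0,8.5, 0,2.3,0,0,0,0,8.5, 0,2.5,0,0,0,0,8.5, 0,2.6,0,0,0,0,8.5, 0,2.7,0,0,0,0,8.5, 0,2.7,0,0,0,0,8.5]'
python3 - <<'E'
from h import *
tcp()
p=camera("side");torch("side",cloud(p))
E
```

```text
clock: 5.6
position: [0.5775, 0.0541, 0.0073]
ee_rot: [0.726, 0.688, 0.0, -0.0]
ft_force: [-0.9, -0.3, 0.1]
grip_width: 0.997
t 5.6 tcp [0.5775 0.0541 0.0073] dock [ -48.2 -147.7] F [-0.9 -0.3  0.1] w 1.0
toolx deg 86.96 toolz [-0.e+00  1.e-04 -1.e+00]
side torch top 447 [595.6  70.9] [ 58.5 131.9] -3.09 dock frame [ -31.  -129.9] rel deg -0.04
  dock extents x [-48.1  -2.3] y [-190.2  -66.2]
```

```bash
python3 -m creep '[0,0.1,0,0,0,0,8.5, 0,0.15,0,0,0,0,8.5, 0,0.2,0,0,0,0,8.5, 0,0.2,0,0,0,0,8.5]'; python3 -m creep '[0,0.1,0,0,0,0,8.5, 0,0.15,0,0,0,0,8.5, 0,0.15,0,0,0,0,8.5]'
```

```text
clock: 5.98
position: [0.5797, 0.054, 0.0073]
ee_rot: [0.726, 0.688, 0.0, 0.0]
ft_force: [-1.2, 1.0, -0.3]
grip_width: 0.997
clock: 6.23
position: [0.5801, 0.054, 0.0072]
ee_rot: [0.725, 0.688, -0.001, -0.001]
ft_force: [-8.7, 0.8, 5.8]
grip_width: 0.993
```

Contact with the batten felt (9 N). Next I back off, lift, close the fingers and go to above the lens end.

```bash
python3 -m creep '[0,-1.5,0,0,0,0,8.5, 0,-3,0,0,0,0,8.5, 0,-3,-4,0,0,0,8.5, 0,-3,-8,0,0,0,8.5, 0,-3,-8,0,0,0,4, -3.5,-1,-8,0,0,0,0, -7,1,-8,0,0,0,0, -10.7,2.6,-8,0,0,0,0, -10.7,2.6,-8,0,0,0,0, -10.7,2.6,-8,0,0,0,0, -10.7,2.6,-8,0,0,0,0, -10.7,2.6,-8,0,0,0,0]'
python3 - <<'E'
from h import *
tcp()
for n in("top","side"):
    p=camera(n);torch(n,cloud(p))
    cv2.imwrite("pics/%s5.png"%n,cv2.resize(p["pixels"][230:430,220:460,::-1],None,fx=3,fy=3,interpolation=cv2.INTER_CUBIC))
E
```

```text
clock: 7.23
position: [0.6014, -0.0529, 0.0872]
ee_rot: [0.725, 0.689, 0.0, -0.0]
ft_force: [-1.0, -0.5, -0.1]
grip_width: -0.002
t 7.23 tcp [ 0.6014 -0.0529  0.0872] dock [ -18.7 -253.2] F [-1.  -0.5 -0.1] w -0.0
toolx deg 87.05 toolz [ 2.e-04  8.e-04 -1.e+00]
top torch top 243 [604.1 124.4] [ 47.3 162.5] 7.8 dock frame [-25.4 -76.1] rel deg 10.85
  dock extents x [-49.9  -2. ] y [-153.3   -0.7]
side torch top 696 [607.2  58. ] [ 34.5 152.9] -3.05 dock frame [ -18.8 -142.2] rel deg 0.0
  dock extents x [-35.6  -1.8] y [-213.7  -67.3]
```

View pics/side5.png

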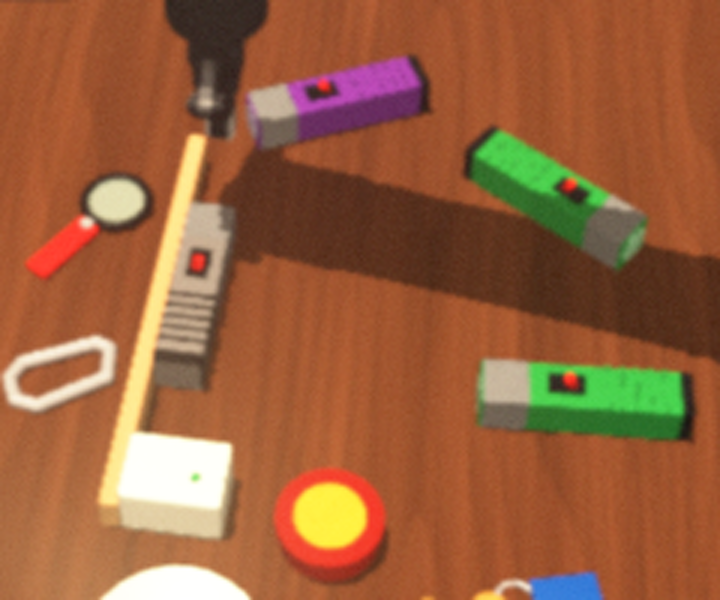

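The torch lies along the batten, with its tail at crop (180,370) about 67 mm short of the block. The shut fingers are clear of its lens end. I'll descend and push it toward the block.

```bash
python3 -m creep '[0,0,3,0,0,0,0, 0,0,5.5,0,0,0,0, 0,0,6.8,0,0,0,0, 1,0,6.8,0,0,0,0, 2,0,6.8,0,0,0,0, 2.7,0,6.8,0,0,0,0, 3.4,0,6.8,0,0,0,0, 4.1,0,6.8,0,0,0,0, 4.8,0,6.8,0,0,0,0, 5.5,0,6.8,0,0,0,0, 6.2,0,6.8,0,0,0,0, 6.9,0,6.8,0,0,0,0, 7.5,0,6.8,0,0,0,0, 8,0,6.8,0,0,0,0, 8,0,6.8,0,0,0,0]'
python3 - <<'E'
from h import *
tcp()
p=camera("side");torch("side",cloud(p))
E
```

```text
clock: 8.58
position: [0.6062, 0.0258, 0.0204]
ee_rot: [0.726, 0.688, 0.0, 0.001]
ft_force: [-0.6, -2.8, 1.6]
grip_width: -0.0
t 8.58 tcp [0.6062 0.0258 0.0204] dock [ -18.  -174.4] F [-0.6 -2.8  1.6] w -0.0
toolx deg 86.96 toolz [ 1.5e-03 -4.0e-04 -1.0e+00]
side torch top 751 [609.8 107.7] [ 34.9 166.1] -2.87 dock frame [-18.8 -92.4] rel deg 0.18
  dock extents x [-35.7  -2.1] y [-159.2  -10.7]
```

```bash
python3 -m creep '[0.3,0,0,0,0,0,0, 0.6,0,0,0,0,0,0, 0.8,0,0,0,0,0,0, 0.9,0,0,0,0,0,0, 0.9,0,0,0,0,0,0]'; python3 -m creep '[0.05,0,0,0,0,0,0, 0.1,0,0,0,0,0,0, 0.15,0,0,0,0,0,0, 0.15,0,0,0,0,0,0]'
python3 - <<'E'
from h import *
tcp()
p=camera("side");torch("side",cloud(p))
E
```

```text
clock: 9.05
position: [0.6067, 0.0339, 0.0201]
ee_rot: [0.726, 0.688, 0.0, 0.001]
ft_force: [-0.5, -4.5, 4.0]
grip_width: -0.003
clock: 9.38
position: [0.6067, 0.0352, 0.0201]
ee_rot: [0.726, 0.688, 0.0, 0.001]
ft_force: [0.5, -4.8, 4.4]
grip_width: 0.0
t 9.38 tcp [0.6067 0.0352 0.0201] dock [ -18.1 -165. ] F [ 0.5 -4.8  4.4] w 0.0
toolx deg 86.9 toolz [ 1.3e-03 -7.0e-04 -1.0e+00]
side torch top 757 [610.  115.8] [ 34.9 160.5] -3.06 dock frame [-19.  -84.3] rel deg -0.01
  dock extents x [-35.8  -1.8] y [-150.2   -6.4]
```

```bash
python3 -m creep '[0.1,0,0,0,0,0,0, 0.15,0,0,0,0,0,0, 0.15,0,0,0,0,0,0]'; python3 -m creep '[0.1,0,0,0,0,0,0, 0.15,0,0,0,0,0,0, 0.15,0,0,0,0,0,0]'
python3 - <<'E'
from h import *
tcp()
p=camera("side");torch("side",cloud(p))
E
```

```text
clock: 9.68
position: [0.6068, 0.0363, 0.0201]
ee_rot: [0.726, 0.688, 0.0, 0.001]
ft_force: [-1.0, -6.4, 4.6]
grip_width: -0.002
clock: 9.93
position: [0.6068, 0.0364, 0.0202]
ee_rot: [0.726, 0.687, -0.0, 0.001]
ft_force: [-0.7, -10.2, 6.3]
grip_width: 0.001
t 9.93 tcp [0.6068 0.0364 0.0202] dock [ -18.  -163.8] F [ -0.7 -10.2   6.3] w 0.0
toolx deg 86.82 toolz [ 0.0012 -0.0025 -1.    ]
side torch top 759 [610.1 116. ] [ 34.9 160.4] -3.14 dock frame [-19.  -84.1] rel deg -0.09
  dock extents x [-35.8  -1.8] y [-148.8   -5.8]
```

It has stopped on the block (10 N, TCP no longer moving). I'll back off, lift and inspect.

```bash
python3 -m creep '[-1,0,0,0,0,0,0, -3,0,0,0,0,0,0, -3,0,-4,0,0,0,0, -3,0,-8,0,0,0,0, -6,-4,-11,0,0,0,0, -9,-6,-12,0,0,0,0, -10,-8,-12,0,0,0,0, -10,-8,-12,0,0,0,0]'
python3 - <<'E'
from h import *
tcp()
for n in("top","side"):
    p=camera(n);W=cloud(p);torch(n,W)
    for q in("torch_center","torch_tail","torch_lens","dock","dock_block"):
        print(q,[dockf(np.array(r["at"][:2])*1000).tolist() for r in pinpoint(p,q)[:4]])
    a=p["pixels"][270:420,230:330] if n=="side" else p["pixels"][195:275,180:320]
    cv2.imwrite("pics/%s6.png"%n,cv2.resize(a[:,:,::-1],None,fx=5 if n=="top" else 4,fy=5 if n=="top" else 4,interpolation=cv2.INTER_CUBIC))
E
```

```text
clock: 10.65
position: [0.5175, -0.0608, 0.1406]
ee_rot: [0.728, 0.686, 0.001, -0.0]
ft_force: [0.0, -0.4, -0.3]
grip_width: 0.003
t 10.65 tcp [ 0.5175 -0.0608  0.1406] dock [-102.  -265.6] F [ 0.  -0.4 -0.3] w 0.0
toolx deg 86.61 toolz [ 4.0e-04  1.6e-03 -1.0e+00]
top torch top 406 [557.7 126.7] [141.4 149.8] -2.28 dock frame [-71.8 -76.2] rel deg 0.77
  dock extents x [-36.7  -1.9] y [-149.1   -2.5]
torch_center [[-20.6, -74.4], [-305.7, -89.2], [-97.0, -352.3], [-279.0, -279.0]]
torch_tail [[-18.6, 2.3], [-166.3, -390.1], [-382.2, -93.9], [-217.5, -318.4]]
torch_lens [[-31.1, -321.5], [-234.3, -83.4], [-16.1, -150.7]]
dock []
dock_block [[-35.5, -2.0], [-16.8, 0.3]]
side torch top 737 [610.4 122.6] [ 35.  145.9] -3.06 dock frame [-19.  -77.5] rel deg -0.01
  dock extents x [-35.7  -2. ] y [-147.7   -6.3]
torch_center [[-279.1, -275.4], [-305.8, -93.0], [-17.3, -75.4], [-102.3, -353.2]]
torch_tail [[-15.9, 1.0], [-212.8, -319.5], [-165.1, -388.6], [-383.3, -93.4]]
torch_lens [[-233.9, -82.6], [-339.4, -235.5], [-30.6, -327.5], [-16.3, -149.3]]
dock [[3.0, 0.7], [-16.4, -0.6]]
dock_block [[-35.8, 1.5]]
```

View pics/top6.png

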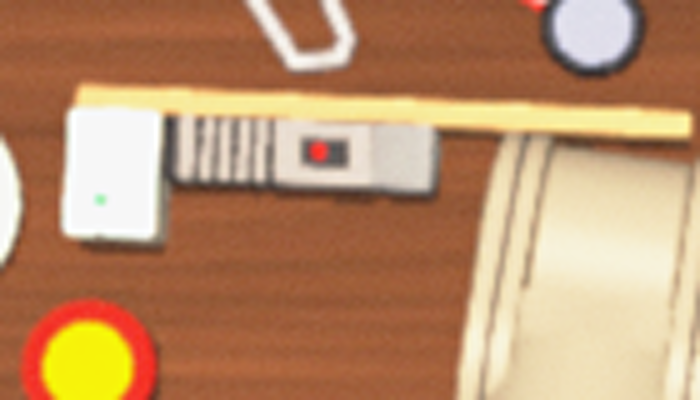

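View pics/side6.png

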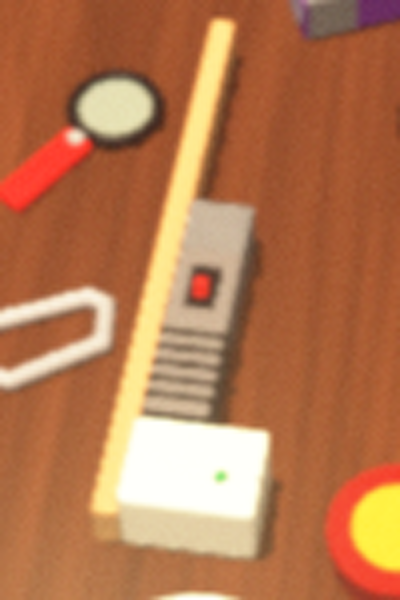

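The torch sits in the corner in both pictures. In the top crop the tail at (172,148) meets the block, and the side lies along the batten. The tin and the other things in view look undisturbed, so I'm handing in.

```bash
python3 -c "
from workcell import *
print(hand_in())"
```

```text
the job is handed in; nothing more can be done
None
```

The grey torch is in its charging corner and the job is handed in. I slid it flat against the batten with both open fingertips. Then I shut the fingers and pushed on the lens end until the tail met the block. Contact showed as about 9 N at the batten and 10 N at the block, and the arm then backed off clear.

**Last checks:**
- **Angle:** the side camera's depth fit puts the torch within 0.1° of parallel to the batten.
- **Position:** the networks put its centre at (-17, -75) and (-21, -74) mm from the corner; the target is (-18, -75).
- **Lens end:** it shows at about y = -149 mm, where -150 mm is expected.
- **Other things:** the tin, magnifier and carabiner look unmoved in the last pictures. I did not measure the others again.
- **Time:** the clock stood at about 10.7 s.

**Disagreements:**
- The automatic fit from the top camera was unusable because it took in the arm; I relied on the picture and the other measurements instead.
- In the side view the block hides the tail, so that fit gave a centre of -77.5 mm along the batten.
- I did not press the torch against the batten again after the lengthwise push, so a gap of under a millimetre can't be ruled out by vision.

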